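Grade the blue thread cones on the rack

TASK

Put the four blue thread cones on the cone rack, one on each pin and fully down on the board, graded in order of shade: the palest on the pin at the sewing-machine end of the rack, the darkest at the other end. Do not knock any of them over, and leave the red cone standing where it is.

Things in the scene. Friction and masses are not known exactly. Their poses are not given: they have to be found in the camera images.
- cone_pale: Thread cone, very pale, almost white ice-blue (the palest) thread, 110 mm tall, 150 g, loose, upright. Wound body 50 mm in diameter 13 to 92 mm above the underside (grip it 70 to 85 mm up), white foot 53 mm and nose 22 mm in diameter. Underside open: a hollow 32 mm across, 72 mm deep, drops over a pin with 12 mm of play all round. Origin: centre of the underside; z up its axis; yaw means nothing.
- cone_light: Thread cone, light sky-blue (second palest) thread, 110 mm tall, 150 g, loose, upright. Wound body 50 mm in diameter 13 to 92 mm above the underside (grip it 70 to 85 mm up), white foot 53 mm and nose 22 mm in diameter. Underside open: a hollow 32 mm across, 72 mm deep, drops over a pin with 12 mm of play all round. Origin: centre of the underside; z up its axis; yaw means nothing.
- cone_mid: Thread cone, strong mid-blue (second darkest) thread, 110 mm tall, 150 g, loose, upright. Wound body 50 mm in diameter 13 to 92 mm above the underside (grip it 70 to 85 mm up), white foot 53 mm and nose 22 mm in diameter. Underside open: a hollow 32 mm across, 72 mm deep, drops over a pin with 12 mm of play all round. Origin: centre of the underside; z up its axis; yaw means nothing.
- cone_dark: Thread cone, navy, almost black blue (the darkest) thread, 110 mm tall, 150 g, loose, upright. Wound body 50 mm in diameter 13 to 92 mm above the underside (grip it 70 to 85 mm up), white foot 53 mm and nose 22 mm in diameter. Underside open: a hollow 32 mm across, 72 mm deep, drops over a pin with 12 mm of play all round. Origin: centre of the underside; z up its axis; yaw means nothing.
- cone_red: A thread cone of the same make and size, with red thread; it stands among the blue ones and is to be left alone. Origin: centre of the underside.
- pin_1: Wooden pin 1 of the cone rack (the end pin on the robot's left, +y), 8 mm in diameter, 60 mm tall. Origin: its foot on the rack board's top, 18 mm above the table, where a seated cone's origin comes to lie; z up, y along the rack towards pin 1. The rack is a fixed flat beech board 90 x 360 x 18 mm with four pins in a row, 85 mm apart.
- pin_2: Wooden pin 2 of the cone rack, 8 mm in diameter, 60 mm tall. Origin: its foot on the rack board's top, 18 mm above the table, where a seated cone's origin comes to lie; z up, y along the rack towards pin 1. The rack is a fixed flat beech board 90 x 360 x 18 mm with four pins in a row, 85 mm apart.
- pin_3: Wooden pin 3 of the cone rack, 8 mm in diameter, 60 mm tall. Origin: its foot on the rack board's top, 18 mm above the table, where a seated cone's origin comes to lie; z up, y along the rack towards pin 1. The rack is a fixed flat beech board 90 x 360 x 18 mm with four pins in a row, 85 mm apart.
- pin_4: Wooden pin 4 of the cone rack (the end pin on the robot's right, -y), 8 mm in diameter, 60 mm tall. Origin: its foot on the rack board's top, 18 mm above the table, where a seated cone's origin comes to lie; z up, y along the rack towards pin 1. The rack is a fixed flat beech board 90 x 360 x 18 mm with four pins in a row, 85 mm apart.
- machine_needle (a point): The needle point, 80 mm above the table, of the white domestic sewing machine with a grey handwheel, 400 mm long (along x), 175 mm deep, 290 mm tall, fixed. It stands at the table's left (+y) or right (-y) side, a plywood drawer chest at the other; the end pin of the rack on the machine's side is the sewing-machine end. The needle is at its end nearest the robot.
Not all that is in view belongs to the job. There is more than one size of the cone_dark; the job needs the middle-sized.

How it is judged:
By the outcome, as a careful person would: the job done as asked, in the order asked, and still so for the second after the job is handed in, with the robot touching nothing.
It also fails if it takes over 99 s, if anything falls off the work surface, if the arm or the gripper's body presses on something with over 40 N, if the wrist force passes 120 N, or if a joint passes its speed limit or range.

ROBOT

A 6-joint arm with a two-finger parallel gripper is mounted at the origin on the work surface. World frame = base frame: x ahead of the robot, y to its left, z up, the work surface at z = 0. Lengths are in mm, angles in degrees, forces in N, time in s.
With the tool pointing down it reaches from about 300 to 850 mm from the base axis. Payload 4.2 kg.
Tool frame: the origin (TCP) lies midway between the tips of the shut fingers; the grasp point (between the pads) lies 19 mm behind it; z points along the fingers, y is the line along which they close (so a half turn about z gives the same grasp; the last joint's range is limited). The gripper opens to 91 mm and grips with 3 to 60 N. Pads are 32 mm wide; open, the fingers measure 118 mm over their backs; the gripper's body (76 mm by 178 mm) begins 60 mm behind the grasp point.
Start: joints at [74.771, 18.312, 89.639, -0, 72.044, -1.146], TCP at [139.917, 557.733, 213.976] pointing down, gripper open.
Joint ranges: [-177.97, 177.97], [-48.28, 115.42], [12.27, 149.76], [-77.06, 257.06], [2.81, 150.46], [-146.56, 146.56]. Speed limits (degrees/s): [147.25, 147.25, 180, 180, 180, 180].

INTERFACE

Orientations are given as [roll, pitch, yaw] about the fixed x, y, z axes, in that order (R = Rz(yaw) Ry(pitch) Rx(roll)).
In Python, from workcell import env gives the robot as it stands.
- The arm moves only by the shell command python3 -m jog 'ROWS' [FORCE]. ROWS is a JSON object of lists of equal length, an entry for each row: "jaw": the finger opening in mm, from 0 to 91.2; "slide": the shift along the tool's x, y, z in units of 30 mm (1.0 is 30 mm), a list of three; "spin": the turn about the tool's z in units of 8 degrees (1.0 is 8 degrees). In form: {"jaw": [jaw, ...], "slide": [[dx, dy, dz], ...], "spin": [spin, ...]}. A call has 1 to 10 rows; each row shifts and turns the commanded pose from where the row before left it, along the tool's axes as they then stand; what a row does not reach is not made up. A row lasts 1/10 s, in which the tool goes at most 50 mm and 8.59 degrees, less where a joint would pass 70% of its speed; a pose out of reach is approached as far as the arm can. A call is refused whole if a number of a shift passes 1 or a number of a turn 1, either way. A call with a gripper value outside its range is refused whole. The fingers move at their own pace and stop on an object; FORCE is the grip in N (left out, the last holds). Time passes only in rows, so rows that do not move let the fingers close. It gives the time, the measured TCP pose, the force, the opening and the grip force at its end, in the units of the state.
- env.state(): the state, without advancing time (a new reading comes with each control period).
- env.grab_frame(name): name is "side" or "top" or "wrist"; returns the picture (420x560x3 uint8, red, green, blue); there is no depth.
- env.camera_model(name): a dict with "fx", "fy", "cx", "cy" (pixels), "D" ([k1, k2, p1, p2, k3] as OpenCV has them; the pictures are not rectified), "camera_from_world" (4x4, takes a point from world to camera coordinates). Camera axes: x right, y up, looking along -z (the intrinsics and any distortion apply to the point x, -y, -z); pixel columns grow to the right and rows downward; lengths in mm; the calibration is good to about 2 mm. A picture is of the moment at which its call begins: read the wrist's pose just before it. camera_model takes no time and is no camera call; for the wrist camera it gives the pose at the moment of the call.
- env.job_done(): hands the job in; it is judged then, once.
The state is a dict: "time_s": time; "qpos": joint angles; "qvel": joint speeds; "effort": joint torques, N m; "ee_pos": TCP position; "ee_rot": TCP orientation; "force": force on the tool from outside, world axes, zero at the start; "torque": the same for the moment, N m; "gripper_width": finger opening in mm; "gripper_force": force on a finger pad.
Only numpy, scipy, OpenCV 4.12 (cv2) and the standard library are available. Lean on these libraries where they do the work, as an engineer would, in place of code of your own. Each camera call takes 0.05 s, during which the arm holds its last target. There are 200 camera calls.

## Working session

There is one attempt and no reset: what is moved stays moved. The work goes in short steps, Python scripts to look and compute and a shell command to move; the robot and the scene stay as the last step left them, time stands still between calls to the robot, and variables do not carry over. Pictures are saved under pics/ and viewed, at most 14 in all, crops included, and the job is handed in when it is done.

```bash
ls; mkdir -p pics; python3 - <<'E'
from workcell import env
import cv2
for n in ("top","side"):
    cv2.imwrite(f"pics/{n}0.png", env.grab_frame(n)[:,:,::-1])
    m=env.camera_model(n); print(n,m)
print(env.state())
E
```

```text
pics
top {'fx': 414.7259563386147, 'fy': 414.7259563386147, 'cx': 284.47493336572313, 'cy': 210.4186134760236, 'D': array([-0.03411028,  0.        ,  0.        ,  0.        ,  0.        ]), 'camera_from_world': array([[-8.96741909e-02, -9.95961030e-01, -4.49057998e-03,
         4.80437211e+01],
       [ 9.71471680e-01, -8.84613343e-02,  2.20039468e-01,
        -4.84620685e+02],
       [-2.19547978e-01,  1.53693900e-02,  9.75480634e-01,
        -1.18167916e+03],
       [ 0.00000000e+00,  0.00000000e+00,  0.00000000e+00,
         1.00000000e+00]])}
side {'fx': 431.467135029463, 'fy': 431.467135029463, 'cx': 271.9452978428842, 'cy': 210.57186724247546, 'D': array([0.04410365, 0.        , 0.        , 0.        , 0.        ]), 'camera_from_world': array([[ 7.22993564e-01, -6.90705841e-01, -1.43438702e-02,
        -3.35382164e+02],
       [ 3.52214629e-01,  3.50658788e-01,  8.67746086e-01,
        -2.40734556e+02],
       [-5.94327486e-01, -6.32426956e-01,  4.96800749e-01,
        -1.11145488e+03],
       [ 0.00000000e+00,  0.00000000e+00,  0.00000000e+00,
         1.00000000e+00]])}
{'time_s': 0.1, 'qpos': array([ 7.47694518e+01,  1.83445444e+01,  8.96982412e+01,  5.48970334e-04,
        7.20452081e+01, -1.14750017e+00]), 'qvel': array([ 0.06240917, -0.02518532, -0.1554002 , -0.02118869,  0.04779637,
        0.07430976]), 'effort': array([-1.10420845e-04, -4.13337100e+01, -2.32510471e+01,  7.28233298e-02,
        4.21311543e-02, -6.35255287e-05]), 'ee_pos': array([139.80611989, 557.2770109 , 213.24675055]), 'ee_rot': array([-1.79912034e+02, -2.28405990e-03,  1.65916781e+02]), 'force': array([ 0.68195225, -0.49060519,  0.06754441]), 'torque': array([ 0.00872171,  0.00204883, -0.05554459]), 'gripper_force': 0.0, 'gripper_width': 91.36594458650205}
```

View pics/top0.png

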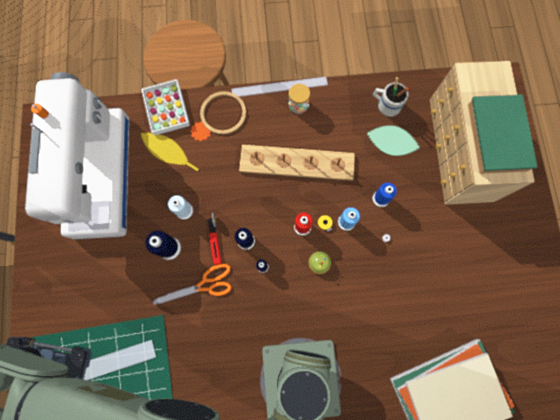

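View pics/side0.png

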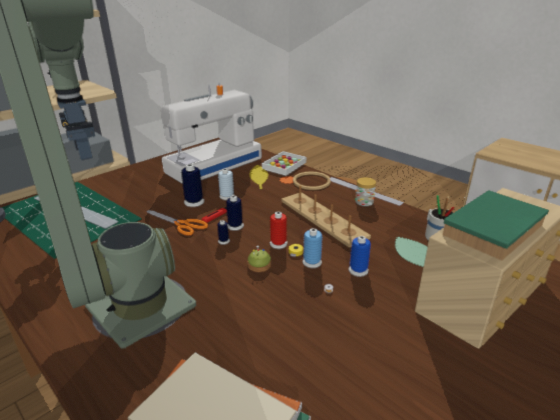

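The machine is on the left (+y) side, so pin_1 takes the palest cone. In the top view: pale (179,207), light (349,217), mid (385,193), middle-sized navy (244,238), red (303,223), and pins near (258,157) to (338,163). I'll enlarge both views to measure these.

```bash
python3 - <<'E'
import cv2
a=cv2.imread("pics/top0.png"); 
c=cv2.resize(a[140:280,140:270],None,fx=4,fy=4,interpolation=cv2.INTER_CUBIC); d=cv2.resize(a[140:280,230:410],None,fx=4,fy=4,interpolation=cv2.INTER_CUBIC)
cv2.imwrite("pics/tl.png",c);cv2.imwrite("pics/tr.png",d)
b=cv2.imread("pics/side0.png");cv2.imwrite("pics/s1.png",cv2.resize(b[155:285,175:375],None,fx=4,fy=4,interpolation=cv2.INTER_CUBIC))
E
```

```text
(no output)
```

View pics/tl.png

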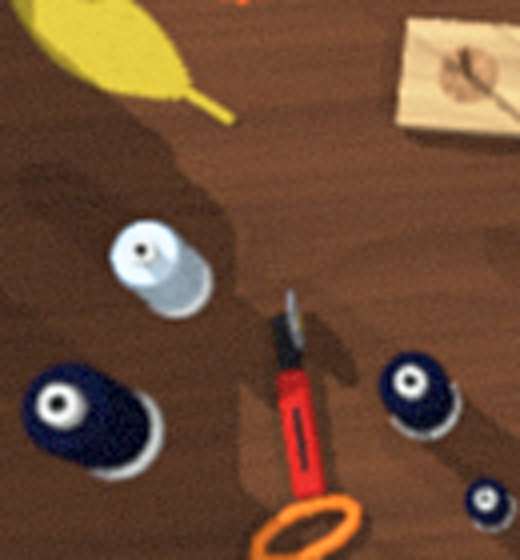

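View pics/tr.png

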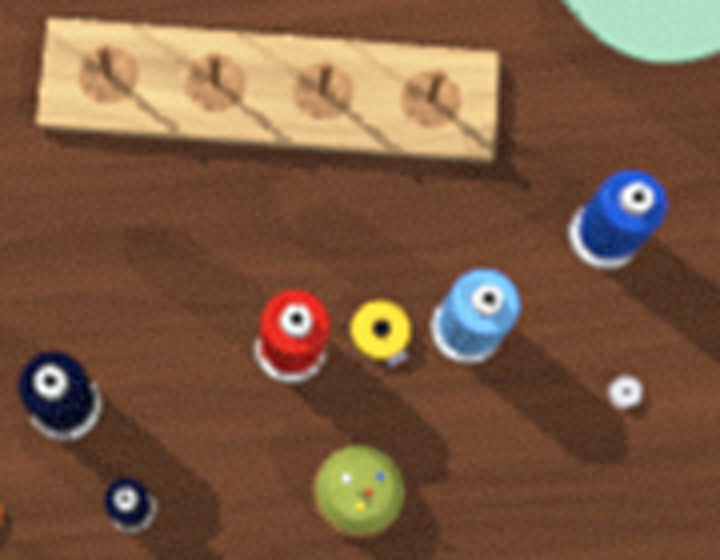

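View pics/s1.png

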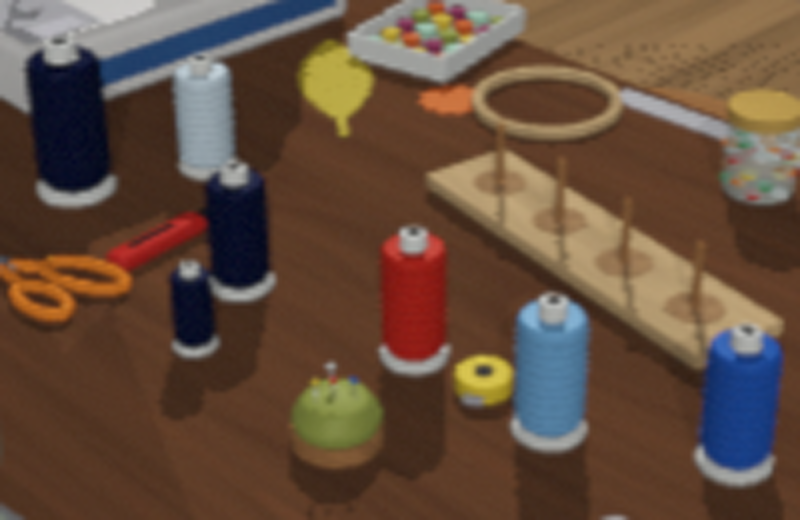

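Nose tops and pin positions are now readable in the crops. The next script turns them into world coordinates.

```bash
cat > h.py <<'E'
import numpy as np, cv2
from workcell import env
def ray(n,uv,m=None):
    m=m or env.camera_model(n); K=np.array([[m["fx"],0,m["cx"]],[0,m["fy"],m["cy"]],[0,0,1]])
    p=cv2.undistortPoints(np.array([[uv]],float),K,m["D"])[0,0]
    T=m["camera_from_world"]; R=T[:3,:3]; o=-R.T@T[:3,3]
    return o,R.T@np.array([p[0],-p[1],-1])
def onz(n,uv,z,m=None):
    o,d=ray(n,uv,m); return o+d*(z-o[2])/d[2]
def tri(u,v):
    (o1,d1),(o2,d2)=ray("top",u),ray("side",v)
    s=np.linalg.lstsq(np.c_[d1,-d2],o2-o1,rcond=None)[0]
    a,b=o1+d1*s[0],o2+d2*s[1]; return (a+b)/2,np.linalg.norm(a-b)
E
python3 - <<'E'
from h import *
f=lambda c,o:(np.array(c)+.5)/4-.5+np.array(o)
TL,TR,S=(140,140),(230,140),(175,155)
np.set_printoptions(precision=1,suppress=True)
C={"pale":((142,250),TL,(202,60)),"dark":((409,381),TL,(235,166)),"dark2":((49,381),TR,(235,166)),"big":((60,403),TL,(61,40)),"red":((297,320),TR,(414,232)),"light":((489,298),TR,(553,300)),"mid":((638,197),TR,(747,331))}
for k,(a,o,b) in C.items():
    t,e=tri(f(a,o),f(b,S)); print(k,"z110",onz("top",f(a,o),110)[:2],onz("side",f(b,S),110)[:2],"tri",t,e)
P=[((108,74),(500,182)),((215,82),(560,220)),((323,91),(624,261)),((431,99),(696,304))]
for a,b in P: print(onz("top",f(a,TR),18)[:2],onz("side",f(b,S),18)[:2])
for b in [(501,133),(562,163),(628,203),(700,247)]: print("tip",onz("side",f(b,S),78)[:2])
cor=[onz("top",f(a,TR),18)[:2] for a in [(48,18),(499,51),(493,160),(37,125)]]; print(cor,np.mean(cor,0))
E
```

```text
pale z110 [527.1 314.8] [526.4 308.7] tri [529.1 314.8 107. ] 2.8568938645335886
dark z110 [415.2 130.4] [416.9 127.8] tri [416.5 129.7 109.2] 2.9389273619976946
dark2 z110 [415.2 130.4] [416.9 127.8] tri [416.5 129.7 109.2] 2.9389273619976946
big z110 [421.5 376.1] [462.  437.7] tri [415.6 364.3 147.1] 1.72533464416066
red z110 [442.8 -47.2] [444.3 -49.5] tri [444.  -48.  109.2] 2.5271179378419633
light z110 [ 446.3 -184.4] [ 446.5 -185.8] tri [ 446.9 -184.9  109.2] 1.0353984815262607
mid z110 [ 510.4 -300.7] [ 509.6 -304. ] tri [ 511.6 -301.9  107.8] 1.608540987678307
[671.9  76.1] [672.1  73.8]
[657.5  -7.6] [658.2  -9.9]
[642.3 -91.7] [644.  -92.5]
[ 628.  -175.6] [ 633.  -174.9]
tip [656.3  59.3]
tip [651.5 -15.3]
tip [636.8 -98.5]
tip [ 621.7 -181.8]
[array([723.4, 120.2]), array([ 663. , -234.1]), array([ 573.9, -218. ]), array([634.9, 134.8])] [648.8 -49.3]
```

Heights come out at about 110 mm for the five cones. The big navy one is about 148 mm, so it's a decoy. Pin spacing is 85 mm, as given. I'll keep the tool at yaw ≈80° so the fingers close across the rack, and spin first.

```bash
cat > go.py <<'E'
import sys
from h import *
from scipy.spatial.transform import Rotation as R
s=env.state(); r=s["ee_rot"]
t=np.array([float(v) for v in sys.argv[1:4]])
M=R.from_euler("xyz",r,degrees=True)
print("t",s["time_s"],"pos",s["ee_pos"].round(1),"rot",r.round(1),"units",(M.inv().apply(t-s["ee_pos"])/30).round(2),"f",s["force"].round(1),"w",round(s["gripper_width"],1),round(s["gripper_force"],1))
E
python3 -m jog '{"jaw":[84,84,84,84,84,84,84,84,84,84],"slide":[[0,0,0],[0,0,0],[0,0,0],[0,0,0],[0,0,0],[0,0,0],[0,0,0],[0,0,0],[0,0,0],[0,0,0]],"spin":[1,1,1,1,1,1,1,1,1,1]}' 20
python3 -m jog '{"jaw":[84,84],"slide":[[0,0,0],[0,0,0]],"spin":[0.7,0]}'
python3 go.py 330 315 200; python3 go.py 527 314 200
python3 - <<'E'
from h import *
f=lambda c,o:(np.array(c)+.5)/4-.5+np.array(o)
print("small",onz("top",f((126,497),(230,140)),73).round(), "machine base corners",onz("top",(125,237),50).round(),onz("top",(80,215),250).round())
E
```

```text
time_s: 1.1
ee_pos: [139.8, 557.4, 213.4]
ee_rot: [-180.0, 0.1, 85.6]
force: [-0.7, -0.1, -0.2]
gripper_width: 83.8
gripper_force: 0.0
time_s: 1.3
ee_pos: [139.8, 557.4, 213.5]
ee_rot: [-180.0, 0.1, 80.3]
force: [-1.5, -0.6, 0.2]
gripper_width: 83.8
gripper_force: 0.0
t 1.3 pos [139.8 557.4 213.5] rot [-1.80e+02  1.00e-01  8.03e+01] units [-6.9   7.61  0.46] f [-1.5 -0.6  0.2] w 83.8 0.0
t 1.3 pos [139.8 557.4 213.5] rot [-1.80e+02  1.00e-01  8.03e+01] units [-5.83 14.09  0.45] f [-1.5 -0.6  0.2] w 83.8 0.0
small [333.  85.  73.] machine base corners [450. 483.  50.] [478. 521. 250.]
```

```bash

python3 -m jog '{"jaw":[84,84,84,84,84,84,84,84,84,84],"slide":[[-0.69,0.76,0.05],[-0.69,0.76,0.05],[-0.69,0.76,0.05],[-0.69,0.76,0.05],[-0.69,0.76,0.05],[-0.69,0.76,0.05],[-0.69,0.76,0.05],[-0.69,0.76,0.05],[-0.69,0.76,0.05],[-0.69,0.76,0]],"spin":[0,0,0,0,0,0,0,0,0,0]}' >/dev/null
python3 -m jog '{"jaw":[84,84,84,84,84,84,84,84,84,84],"slide":[[0.13,0.81,0],[0.13,0.81,0],[0.13,0.81,0],[0.13,0.81,0],[0.13,0.81,0],[0.13,0.81,0],[0.14,0.81,0],[0.14,0.81,0],[0,0,0],[0,0,0]],"spin":[0,0,0,0,0,0,0,0,0,0]}' >/dev/null
python3 go.py 527 313.5 58
python3 - <<'E'
from h import *
m=env.camera_model("wrist"); cv2.imwrite("pics/w1.png",env.grab_frame("wrist")[:,:,::-1])
T=m["camera_from_world"]
for P in ([527,314,110],[527,314,92]):
    c=T[:3,:3]@np.array(P,float)+T[:3,3]; K=np.array([[m["fx"],0,m["cx"]],[0,m["fy"],m["cy"]],[0,0,1]])
    print(cv2.projectPoints(np.array([[c[0],-c[1],-c[2]]]),np.zeros(3),np.zeros(3),K,m["D"])[0].ravel())
E
```

```text
t 3.3 pos [526.4 313.7 199.8] rot [-179.9    0.    80.4] units [0.   0.03 4.73] f [-0.3  0.4  0.4] w 84.0 0.0
[279.38608765 215.98647411]
[279.38342994 210.71353375]
```

View pics/w1.png

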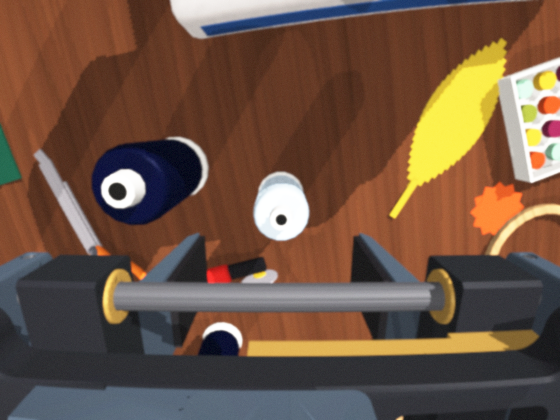

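The wrist view shows the pale cone's nose at (281,219), against a predicted (279,216), so it's within about 1 mm. The fingers are clear on both sides. Next: descend, grip, lift a little.

```bash

python3 -m jog '{"jaw":[84,84,84,84,84,84,84,84,84,84],"slide":[[0,0,0.6],[0,0,0.6],[0,0,0.6],[0,0,0.6],[0,0,0.6],[0,0,0.6],[0,0,0.6],[0,0,0.5],[0,0,0],[0,0,0]],"spin":[0,0,0,0,0,0,0,0,0,0]}'
python3 -m jog '{"jaw":[40,40,40,40,40,40,40,40,40,40],"slide":[[0,0,0],[0,0,0],[0,0,0],[0,0,0],[0,0,0],[0,0,0],[0,0,0],[0,0,0],[0,0,0],[0,0,0]],"spin":[0,0,0,0,0,0,0,0,0,0]}' 20
```

```text
time_s: 4.35
ee_pos: [526.2, 314.2, 60.0]
ee_rot: [-180.0, -0.0, 80.4]
force: [-0.2, 0.3, 0.7]
gripper_width: 83.7
gripper_force: 0.0
time_s: 5.35
ee_pos: [527.2, 314.1, 59.8]
ee_rot: [180.0, -0.0, 80.3]
force: [1.6, -0.7, 3.6]
gripper_width: 51.3
gripper_force: 20.0
```

```bash

python3 -m jog '{"jaw":[40,40,40,40,40,40,40,40],"slide":[[0,0,-0.3],[0,0,-0.6],[0,0,-0.8],[0,0,-0.8],[0,0,-0.8],[0,0,-0.7],[0,0,0],[0,0,0]],"spin":[0,0,0,0,0,0,0,0]}'
python3 go.py 671.5 76 180
```

```text
time_s: 6.15
ee_pos: [526.1, 313.7, 178.8]
ee_rot: [-179.9, 0.0, 80.3]
force: [0.1, -0.6, -1.4]
gripper_width: 51.7
gripper_force: 20.0
t 6.15 pos [526.1 313.7 178.8] rot [-179.9    0.    80.3] units [-7.    6.11 -0.04] f [ 0.1 -0.6 -1.4] w 51.7 20.0
```

```bash

python3 -m jog '{"jaw":[40,40,40,40,40,40,40,40,40,40],"slide":[[-0.4,0.35,0],[-0.8,0.7,0],[-0.8,0.7,0],[-0.8,0.7,0],[-0.8,0.7,0],[-0.8,0.7,0],[-0.8,0.7,0],[-0.8,0.7,0],[-0.7,0.6,0],[-0.3,0.26,0]],"spin":[0,0,0,0,0,0,0,0,0,0]}' >/dev/null
python3 -m jog '{"jaw":[40,40],"slide":[[0,0,0],[0,0,0]],"spin":[0,0]}'
python3 go.py 671.5 76 79
python3 - <<'E'
from h import *
a=env.grab_frame("top")[120:240,200:360,::-1]; b=env.grab_frame("side")[120:240,260:420,::-1]
cv2.imwrite("pics/p1.png",cv2.resize(np.hstack([a,b]),None,fx=2.5,fy=2.5,interpolation=cv2.INTER_CUBIC))
E
```

```text
time_s: 7.35
ee_pos: [671.4, 76.5, 178.6]
ee_rot: [-179.9, -0.0, 80.3]
force: [0.1, 0.5, -2.0]
gripper_width: 51.8
gripper_force: 20.0
t 7.35 pos [671.4  76.5 178.6] rot [-179.9   -0.    80.3] units [-0.02  0.01  3.32] f [ 0.1  0.5 -2. ] w 51.8 20.0
```

View pics/p1.png

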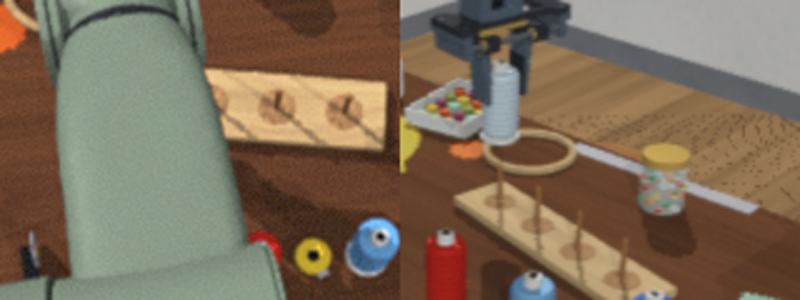

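The cone hangs upright with its foot at about (500,137), directly above pin 1's tip at (501,172). Lowering.

```bash

python3 -m jog '{"jaw":[40,40,40,40,40,40,40,40,40,40],"slide":[[0,0,0.3],[0,0,0.4],[0,0,0.4],[0,0,0.4],[0,0,0.4],[0,0,0.4],[0,0,0.4],[0,0,0.3],[0,0,0.2],[0,0,0.1]],"spin":[0,0,0,0,0,0,0,0,0,0]}' 
python3 -m jog '{"jaw":[40,40],"slide":[[0,0,0],[0,0,0]],"spin":[0,0]}'
```

```text
time_s: 8.45
ee_pos: [672.0, 76.1, 79.7]
ee_rot: [-180.0, 0.0, 80.3]
force: [0.9, 0.3, -1.2]
gripper_width: 51.5
gripper_force: 20.0
time_s: 8.65
ee_pos: [672.6, 76.2, 81.0]
ee_rot: [179.9, -0.0, 80.3]
force: [0.1, -0.2, -1.8]
gripper_width: 51.7
gripper_force: 20.0
```

```bash

python3 -m jog '{"jaw":[40,40,40],"slide":[[0,0,0.07],[0,0,0],[0,0,0]],"spin":[0,0,0]}' 
python3 -m jog '{"jaw":[56,62,70,76,80,80,80],"slide":[[0,0,0],[0,0,0],[0,0,0],[0,0,0],[0,0,0],[0,0,0],[0,0,0]],"spin":[0,0,0,0,0,0,0]}'
python3 -m jog '{"jaw":[80,80,80,80,80,80,80],"slide":[[0,0,-0.5],[0,0,-0.8],[0,0,-0.8],[0,0,-0.8],[0,0,-0.8],[0,0,-0.5],[0,0,0]],"spin":[0,0,0,0,0,0,0]}'
python3 go.py 446.5 -184.5 200
```

```text
time_s: 8.95
ee_pos: [672.2, 76.1, 78.5]
ee_rot: [180.0, -0.0, 80.3]
force: [-0.3, 0.2, -1.6]
gripper_width: 51.6
gripper_force: 20.0
time_s: 9.65
ee_pos: [672.2, 76.2, 78.4]
ee_rot: [180.0, -0.0, 80.3]
force: [-0.6, 0.2, -0.6]
gripper_width: 79.9
gripper_force: 0.0
time_s: 10.35
ee_pos: [673.5, 76.3, 207.2]
ee_rot: [179.7, -0.1, 80.3]
force: [-0.1, -0.5, 0.9]
gripper_width: 80.1
gripper_force: 0.0
t 10.35 pos [673.5  76.3 207.2] rot [ 1.797e+02 -1.000e-01  8.030e+01] units [-9.84 -6.    0.19] f [-0.1 -0.5  0.9] w 80.1 0.0
```

```bash

python3 -m jog '{"jaw":[80,80,80,80,80,80,80,80,80,80],"slide":[[-0.98,-0.6,0],[-0.98,-0.6,0],[-0.98,-0.6,0],[-0.98,-0.6,0],[-0.98,-0.6,0],[-0.98,-0.6,0],[-0.98,-0.6,0],[-0.98,-0.6,0],[-0.98,-0.6,0],[-0.98,-0.6,0]],"spin":[0,0,0,0,0,0,0,0,0,0]}' > /dev/null
python3 -m jog '{"jaw":[80,80,80],"slide":[[0,0,0],[0,0,0],[0,0,0]],"spin":[0,0,0]}'
python3 go.py 446.5 -184.5 60
cat > wr.py <<'E'
import sys
from h import *
u=None
m=env.camera_model("wrist"); a=env.grab_frame("wrist")
P=np.array([float(v) for v in sys.argv[2:5]]); T=m["camera_from_world"]; c=T[:3,:3]@P+T[:3,3]
K=np.array([[m["fx"],0,m["cx"]],[0,m["fy"],m["cy"]],[0,0,1]])
p=cv2.projectPoints(np.array([[c[0],-c[1],-c[2]]]),np.zeros(3),np.zeros(3),K,m["D"])[0].ravel(); print(p)
# dark nose hole / nose: report world of nose centroid by white blob near prediction
x,y=p.astype(int); w=a[y-40:y+40,x-40:x+40].astype(int)
mask=((w.min(2)>170)&(w.max(2)-w.min(2)<30)).astype(np.uint8)
n,l,st,ce=cv2.connectedComponentsWithStats(mask)
for i in range(1,n):
    if st[i,4]>60:
        uv=ce[i]+[x-40,y-40]; print("blob",st[i,4],uv.round(1),"world",onz("wrist",uv,110,m).round(1))
cv2.imwrite(sys.argv[1],a[:,:,::-1])
E
python3 wr.py pics/w2.png 446.5 -184.5 110; python3 go.py 446.5 -184.5 60
```

```text
time_s: 11.65
ee_pos: [445.7, -182.8, 203.8]
ee_rot: [-180.0, -0.0, 80.3]
force: [0.1, 0.3, -0.1]
gripper_width: 79.8
gripper_force: 0.0
t 11.65 pos [ 445.7 -182.8  203.8] rot [-180.    -0.    80.3] units [-0.05  0.04  4.79] f [ 0.1  0.3 -0.1] w 79.8 0.0
[279.80820674 217.05618323]
blob 122 [280.6 181.3] world [ 452.4 -153.9  110. ]
blob 345 [280.7 218.7] world [ 447.  -186.1  110. ]
t 11.7 pos [ 445.9 -182.7  203.9] rot [-180.    -0.    80.4] units [-0.06  0.03  4.8 ] f [0.7 0.4 0.1] w 80.0 0.0
```

The nose blob puts the light cone at (447,-186), which agrees with my measurement. Descend and grip.

```bash

python3 -m jog '{"jaw":[80,80,80,80,80,80,80,80,80,80],"slide":[[-0.08,0.04,0.6],[0,0,0.6],[0,0,0.6],[0,0,0.6],[0,0,0.6],[0,0,0.6],[0,0,0.6],[0,0,0.55],[0,0,0],[0,0,0]],"spin":[0,0,0,0,0,0,0,0,0,0]}'
python3 -m jog '{"jaw":[40,40,40,40,40,40,40,40,40,40],"slide":[[0,0,0],[0,0,0],[0,0,0],[0,0,0],[0,0,0],[0,0,0],[0,0,0],[0,0,0],[0,0,0],[0,0,0]],"spin":[0,0,0,0,0,0,0,0,0,0]}' 20
python3 -m jog '{"jaw":[40,40,40,40,40,40,40,40],"slide":[[0,0,-0.3],[0,0,-0.6],[0,0,-0.9],[0,0,-0.9],[0,0,-0.9],[0,0,-0.9],[0,0,-0.5],[0,0,0]],"spin":[0,0,0,0,0,0,0,0]}'
python3 go.py 657.5 -8 210
```

```text
time_s: 12.7
ee_pos: [446.7, -185.4, 61.8]
ee_rot: [-180.0, -0.0, 80.4]
force: [-0.7, -0.0, -0.6]
gripper_width: 80.0
gripper_force: 0.0
time_s: 13.7
ee_pos: [446.5, -186.1, 62.2]
ee_rot: [179.9, 0.0, 80.3]
force: [0.2, 0.7, 5.3]
gripper_width: 52.6
gripper_force: 20.0
time_s: 14.5
ee_pos: [446.9, -186.3, 213.8]
ee_rot: [179.8, 0.1, 80.3]
force: [-0.3, 0.1, -1.4]
gripper_width: 52.3
gripper_force: 20.0
t 14.5 pos [ 446.9 -186.3  213.8] rot [1.798e+02 1.000e-01 8.030e+01] units [7.04 5.92 0.14] f [-0.3  0.1 -1.4] w 52.3 20.0
```

```bash

python3 -m jog '{"jaw":[40,40,40,40,40,40,40,40,40,40],"slide":[[0.4,0.35,0],[0.8,0.67,0],[0.8,0.67,0],[0.8,0.67,0],[0.8,0.67,0],[0.8,0.67,0],[0.8,0.67,0],[0.8,0.67,0],[0.7,0.6,0],[0.34,0.28,0]],"spin":[0,0,0,0,0,0,0,0,0,0]}' >/dev/null
python3 -m jog '{"jaw":[40,40],"slide":[[0,0,0],[0,0,0]],"spin":[0,0]}'
python3 go.py 657.5 -8 81
python3 - <<'E'
from h import *
b=env.grab_frame("side")[90:250,230:440,::-1]
cv2.imwrite("pics/p2.png",cv2.resize(b,None,fx=3,fy=3,interpolation=cv2.INTER_CUBIC))
E
```

```text
time_s: 15.7
ee_pos: [655.7, -7.8, 210.8]
ee_rot: [-179.8, 0.1, 80.3]
force: [0.3, -0.0, -0.5]
gripper_width: 52.8
gripper_force: 20.0
t 15.7 pos [655.7  -7.8 210.8] rot [-1.798e+02  1.000e-01  8.030e+01] units [0.01 0.07 4.33] f [ 0.3 -0.  -0.5] w 52.8 20.0
```

View pics/p2.png

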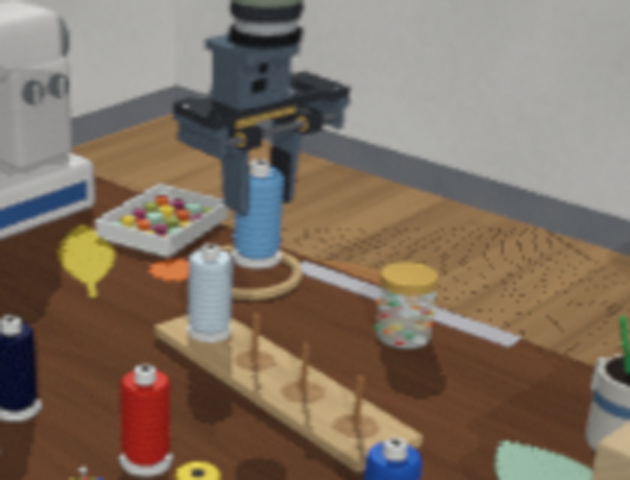

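The pale cone at (210,300) is seated on pin 1. The light cone's foot at (258,258) lines up over pin 2's tip at (257,318). Lowering.

```bash

python3 -m jog '{"jaw":[40,40,40,40,40,40,40,40,40,40],"slide":[[0,0.05,0.4],[0,0,0.6],[0,0,0.6],[0,0,0.5],[0,0,0.4],[0,0,0.4],[0,0,0.4],[0,0,0.4],[0,0,0.4],[0,0,0.2]],"spin":[0,0,0,0,0,0,0,0,0,0]}' 
python3 -m jog '{"jaw":[40,40,40],"slide":[[0,0,0.03],[0,0,0],[0,0,0]],"spin":[0,0,0]}'
```

```text
time_s: 16.75
ee_pos: [657.5, -7.9, 81.3]
ee_rot: [-179.9, 0.0, 80.3]
force: [-0.4, -0.5, -1.0]
gripper_width: 52.3
gripper_force: 20.0
time_s: 17.05
ee_pos: [658.7, -7.9, 82.6]
ee_rot: [179.9, -0.0, 80.3]
force: [0.4, -0.8, -0.3]
gripper_width: 52.4
gripper_force: 20.0
```

```bash

python3 -m jog '{"jaw":[40,40,40],"slide":[[0,0,0.06],[0,0,0],[0,0,0]],"spin":[0,0,0]}'
python3 -m jog '{"jaw":[56,62,70,76,80,80,80],"slide":[[0,0,0],[0,0,0],[0,0,0],[0,0,0],[0,0,0],[0,0,0],[0,0,0]],"spin":[0,0,0,0,0,0,0]}'
python3 -m jog '{"jaw":[80,80,80,80,80,80,80],"slide":[[0,0,-0.5],[0,0,-0.8],[0,0,-0.8],[0,0,-0.8],[0,0,-0.8],[0,0,-0.5],[0,0,0]],"spin":[0,0,0,0,0,0,0]}'
python3 go.py 511 -302 205
```

```text
time_s: 17.35
ee_pos: [658.3, -7.9, 80.4]
ee_rot: [180.0, -0.0, 80.3]
force: [-0.0, 0.4, -0.4]
gripper_width: 52.0
gripper_force: 20.0
time_s: 18.05
ee_pos: [658.2, -7.9, 80.1]
ee_rot: [-180.0, -0.0, 80.3]
force: [0.2, 0.3, 0.7]
gripper_width: 79.7
gripper_force: 0.0
time_s: 18.75
ee_pos: [659.5, -7.9, 208.9]
ee_rot: [179.7, -0.0, 80.3]
force: [1.2, 0.5, -0.1]
gripper_width: 79.9
gripper_force: 0.0
t 18.75 pos [659.5  -7.9 208.9] rot [179.7  -0.   80.3] units [-10.5   -3.23   0.1 ] f [ 1.2  0.5 -0.1] w 79.9 0.0
```

```bash

python3 -m jog '{"jaw":[80,80,80,80,80,80,80,80,80,80],"slide":[[-0.98,-0.3,0],[-0.98,-0.3,0],[-0.98,-0.3,0],[-0.98,-0.3,0],[-0.98,-0.3,0],[-0.98,-0.3,0],[-0.98,-0.3,0],[-0.98,-0.3,0],[-0.98,-0.3,0],[-0.98,-0.3,0]],"spin":[0,0,0,0,0,0,0,0,0,0]}' > /dev/null
python3 -m jog '{"jaw":[80,80,80,80],"slide":[[-0.7,-0.2,0],[0,0,0],[0,0,0],[0,0,0]],"spin":[0,0,0,0]}'
python3 wr.py pics/w3.png 511 -302 110; python3 go.py 511 -302 60
```

```text
time_s: 20.15
ee_pos: [510.7, -301.3, 205.5]
ee_rot: [-180.0, -0.1, 80.4]
force: [-0.6, -0.8, -0.3]
gripper_width: 79.9
gripper_force: 0.0
[279.07429814 215.55616852]
blob 124 [279.7 178.9] world [ 516.8 -270.5  110. ]
blob 332 [279.7 216.7] world [ 511.4 -303.1  110. ]
t 20.2 pos [ 510.9 -301.2  205.7] rot [-180.    -0.    80.4] units [-0.03  0.01  4.86] f [ 0.1 -0.7 -0.6] w 80.0 0.0
```

```bash

python3 -m jog '{"jaw":[80,80,80,80,80,80,80,80,80,80],"slide":[[-0.05,0,0.6],[0,0,0.6],[0,0,0.6],[0,0,0.6],[0,0,0.6],[0,0,0.6],[0,0,0.6],[0,0,0.6],[0,0,0],[0,0,0]],"spin":[0,0,0,0,0,0,0,0,0,0]}'
python3 -m jog '{"jaw":[40,40,40,40,40,40,40,40,40,40],"slide":[[0,0,0],[0,0,0],[0,0,0],[0,0,0],[0,0,0],[0,0,0],[0,0,0],[0,0,0],[0,0,0],[0,0,0]],"spin":[0,0,0,0,0,0,0,0,0,0]}' 20
python3 -m jog '{"jaw":[40,40,40,40,40,40,40,40],"slide":[[0,0,-0.3],[0,0,-0.6],[0,0,-0.9],[0,0,-0.9],[0,0,-0.9],[0,0,-0.9],[0,0,-0.5],[0,0,0]],"spin":[0,0,0,0,0,0,0,0]}'
python3 go.py 642.8 -92 210
```

```text
time_s: 21.2
ee_pos: [510.8, -303.1, 62.2]
ee_rot: [-180.0, -0.0, 80.4]
force: [-0.2, -0.5, 0.5]
gripper_width: 80.0
gripper_force: 0.0
time_s: 22.2
ee_pos: [510.8, -304.0, 62.7]
ee_rot: [179.9, 0.0, 80.3]
force: [1.3, 0.1, 4.9]
gripper_width: 52.6
gripper_force: 20.0
time_s: 23.0
ee_pos: [510.8, -304.2, 214.2]
ee_rot: [179.8, 0.1, 80.3]
force: [0.1, -1.1, -1.6]
gripper_width: 52.6
gripper_force: 20.0
t 23.0 pos [ 510.8 -304.2  214.2] rot [1.798e+02 1.000e-01 8.030e+01] units [7.71 3.15 0.14] f [ 0.1 -1.1 -1.6] w 52.6 20.0
```

```bash

python3 -m jog '{"jaw":[40,40,40,40,40,40,40,40,40,40],"slide":[[0.5,0.2,0],[0.9,0.36,0],[0.9,0.36,0],[0.9,0.36,0],[0.9,0.36,0],[0.9,0.36,0],[0.9,0.36,0],[0.8,0.36,0],[0.7,0.28,0],[0.35,0.15,0]],"spin":[0,0,0,0,0,0,0,0,0,0]}' >/dev/null
python3 -m jog '{"jaw":[40,40],"slide":[[0,0,0],[0,0,0]],"spin":[0,0]}'
python3 go.py 642.8 -92 81.5
python3 - <<'E'
from h import *
b=env.grab_frame("side")[90:250,230:440,::-1]
cv2.imwrite("pics/p3.png",cv2.resize(b,None,fx=3,fy=3,interpolation=cv2.INTER_CUBIC))
E
```

```text
time_s: 24.2
ee_pos: [641.8, -90.6, 211.2]
ee_rot: [-179.9, 0.0, 80.3]
force: [-0.8, -1.2, -1.9]
gripper_width: 53.0
gripper_force: 20.0
t 24.2 pos [641.8 -90.6 211.2] rot [-179.9    0.    80.3] units [-0.04  0.05  4.32] f [-0.8 -1.2 -1.9] w 53.0 20.0
```

View pics/p3.png

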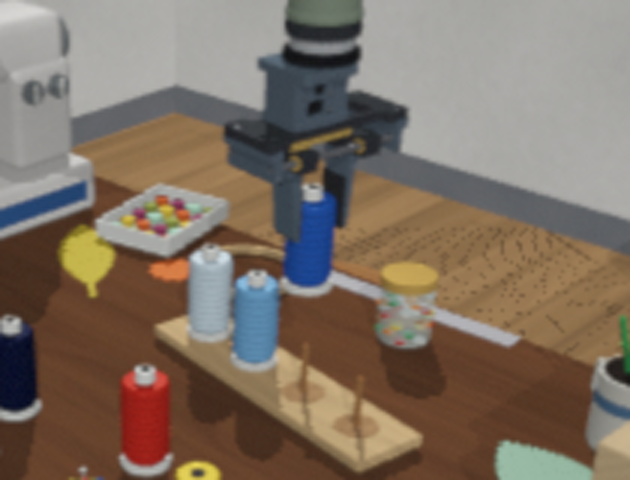

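The light cone at (256,320) is seated on pin 2. The mid cone's foot at (307,285) is over pin 3's tip at (306,347). Lowering and releasing.

```bash

python3 -m jog '{"jaw":[40,40,40,40,40,40,40,40,40,40],"slide":[[-0.02,0.03,0.4],[0,0,0.6],[0,0,0.6],[0,0,0.5],[0,0,0.4],[0,0,0.4],[0,0,0.4],[0,0,0.4],[0,0,0.4],[0,0,0.2]],"spin":[0,0,0,0,0,0,0,0,0,0]}' 
python3 -m jog '{"jaw":[40,40,40],"slide":[[0,0,0.06],[0,0,0.02],[0,0,0]],"spin":[0,0,0]}'
```

```text
time_s: 25.25
ee_pos: [642.7, -91.1, 81.6]
ee_rot: [-179.9, -0.0, 80.3]
force: [-0.5, -0.3, -1.5]
gripper_width: 52.9
gripper_force: 20.0
time_s: 25.55
ee_pos: [643.8, -91.2, 81.1]
ee_rot: [179.9, -0.0, 80.3]
force: [0.2, -0.2, -1.9]
gripper_width: 52.7
gripper_force: 20.0
```

```bash

python3 -m jog '{"jaw":[56,62,70,76,80,80,80],"slide":[[0,0,0],[0,0,0],[0,0,0],[0,0,0],[0,0,0],[0,0,0],[0,0,0]],"spin":[0,0,0,0,0,0,0]}'
python3 -m jog '{"jaw":[80,80,80,80,80,80,80],"slide":[[0,0,-0.5],[0,0,-0.8],[0,0,-0.8],[0,0,-0.8],[0,0,-0.8],[0,0,-0.5],[0,0,0]],"spin":[0,0,0,0,0,0,0]}'
python3 go.py 416 129.5 205
```

```text
time_s: 26.25
ee_pos: [643.3, -91.2, 80.7]
ee_rot: [-180.0, -0.0, 80.3]
force: [-0.3, -0.8, -0.3]
gripper_width: 79.7
gripper_force: 0.0
time_s: 26.95
ee_pos: [644.7, -91.4, 209.5]
ee_rot: [179.7, -0.0, 80.3]
force: [0.1, -0.7, 0.1]
gripper_width: 79.8
gripper_force: 0.0
t 26.95 pos [644.7 -91.4 209.5] rot [179.7  -0.   80.3] units [ 5.98 -8.75  0.1 ] f [ 0.1 -0.7  0.1] w 79.8 0.0
```

```bash

python3 -m jog '{"jaw":[80,80,80,80,80,80,80,80,80,80],"slide":[[0.6,-0.87,0],[0.6,-0.87,0],[0.6,-0.87,0],[0.6,-0.87,0],[0.6,-0.87,0],[0.6,-0.87,0],[0.6,-0.87,0],[0.6,-0.87,0],[0.6,-0.87,0],[0.6,-0.87,0]],"spin":[0,0,0,0,0,0,0,0,0,0]}' > /dev/null
python3 -m jog '{"jaw":[80,80,80],"slide":[[0,0,0],[0,0,0],[0,0,0]],"spin":[0,0,0]}' >/dev/null
python3 wr.py pics/w4.png 416 129.5 110; python3 go.py 416 129.5 61
```

```text
[277.67225193 214.85111307]
blob 158 [279.2 178.4] world [422.7 160.8 110. ]
blob 380 [278.5 216.6] world [416.4 127.8 110. ]
t 28.3 pos [416.9 129.6 206.4] rot [-180.     0.    80.3] units [-0.01 -0.03  4.85] f [-0.1  0.2 -0.5] w 79.9 0.0
```

View pics/w4.png

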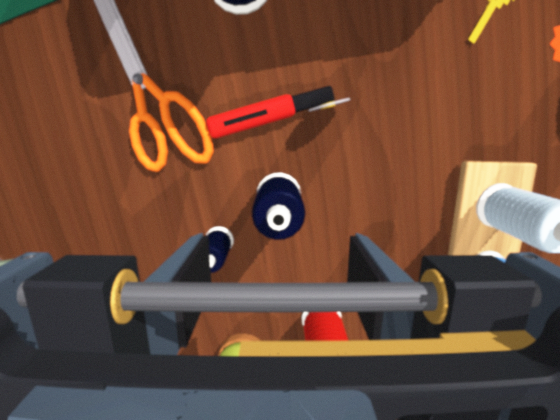

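The navy nose is at (279,217), world (416.4,127.8). The small decoy at (218,245) stays clear of the near finger by about 25 mm. Descend and grip.

```bash

python3 -m jog '{"jaw":[80,80,80,80,80,80,80,80,80,80],"slide":[[-0.04,-0.02,0.6],[0,0,0.6],[0,0,0.6],[0,0,0.6],[0,0,0.6],[0,0,0.6],[0,0,0.6],[0,0,0.6],[0,0,0],[0,0,0]],"spin":[0,0,0,0,0,0,0,0,0,0]}'
python3 -m jog '{"jaw":[40,40,40,40,40,40,40,40,40,40],"slide":[[0,0,0],[0,0,0],[0,0,0],[0,0,0],[0,0,0],[0,0,0],[0,0,0],[0,0,0],[0,0,0],[0,0,0]],"spin":[0,0,0,0,0,0,0,0,0,0]}' 20
python3 -m jog '{"jaw":[40,40,40,40,40,40,40,40],"slide":[[0,0,-0.3],[0,0,-0.6],[0,0,-0.9],[0,0,-0.9],[0,0,-0.9],[0,0,-0.9],[0,0,-0.7],[0,0,0]],"spin":[0,0,0,0,0,0,0,0]}'
python3 go.py 628.7 -175.5 217
```

```text
time_s: 29.3
ee_pos: [416.1, 128.7, 62.7]
ee_rot: [-180.0, 0.0, 80.3]
force: [0.1, -0.2, 0.5]
gripper_width: 80.1
gripper_force: 0.0
time_s: 30.3
ee_pos: [416.1, 129.1, 63.2]
ee_rot: [179.9, -0.0, 80.3]
force: [0.3, -0.5, 4.8]
gripper_width: 52.3
gripper_force: 20.0
time_s: 31.1
ee_pos: [416.7, 129.6, 221.2]
ee_rot: [179.7, -0.2, 80.3]
force: [-0.2, 0.3, -2.0]
gripper_width: 52.6
gripper_force: 20.0
t 31.1 pos [416.7 129.6 221.2] rot [179.7  -0.2  80.3] units [-8.84  8.68  0.16] f [-0.2  0.3 -2. ] w 52.6 20.0
```

```bash

python3 -m jog '{"jaw":[40,40,40,40,40,40,40,40,40,40],"slide":[[-0.4,0.4,0],[-0.8,0.8,0],[-0.8,0.8,0],[-0.8,0.8,0],[-0.8,0.8,0],[-0.8,0.8,0],[-0.8,0.8,0],[-0.8,0.8,0],[-0.8,0.8,0],[-0.8,0.8,0]],"spin":[0,0,0,0,0,0,0,0,0,0]}' >/dev/null
python3 -m jog '{"jaw":[40,40,40,40],"slide":[[-0.7,0.6,0],[-0.4,0.3,0],[0,0,0],[0,0,0]],"spin":[0,0,0,0]}'
python3 go.py 628.7 -175.5 82
python3 - <<'E'
from h import *
b=env.grab_frame("side")[90:250,230:440,::-1]
cv2.imwrite("pics/p4.png",cv2.resize(b,None,fx=3,fy=3,interpolation=cv2.INTER_CUBIC))
E
```

```text
time_s: 32.5
ee_pos: [622.0, -170.1, 217.7]
ee_rot: [-179.8, -0.1, 80.3]
force: [-0.1, -0.5, -2.0]
gripper_width: 52.4
gripper_force: 20.0
t 32.5 pos [ 622.  -170.1  217.7] rot [-1.798e+02 -1.000e-01  8.030e+01] units [-0.14  0.26  4.52] f [-0.1 -0.5 -2. ] w 52.4 20.0
```

View pics/p4.png

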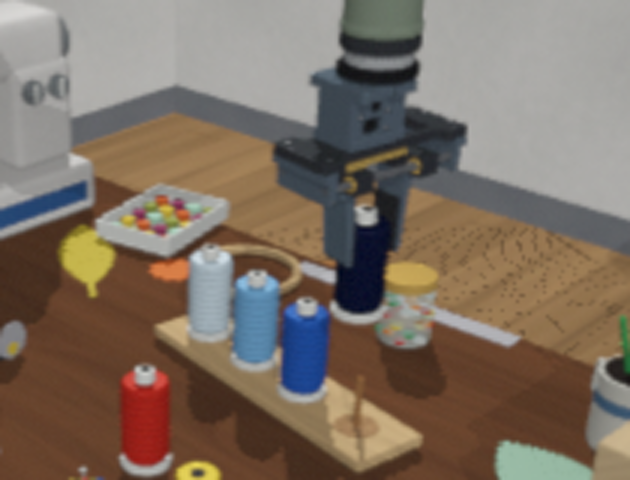

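The pale, light and mid cones are seated on pins 1–3, and red is untouched at (146,420). The navy cone's foot at (358,312) is above pin 4's tip at (360,380). A last correction of (-0.14, 0.26), then down.

```bash

python3 -m jog '{"jaw":[40,40,40,40,40,40,40,40,40,40],"slide":[[-0.14,0.22,0.4],[0,0,0.6],[0,0,0.6],[0,0,0.5],[0,0,0.4],[0,0,0.4],[0,0,0.4],[0,0,0.4],[0,0,0.4],[0,0,0.4]],"spin":[0,0,0,0,0,0,0,0,0,0]}' 
python3 -m jog '{"jaw":[40,40,40],"slide":[[0,0,0.03],[0,0,0.02],[0,0,0]],"spin":[0,0,0]}'
```

```text
time_s: 33.55
ee_pos: [628.9, -176.4, 82.8]
ee_rot: [180.0, -0.0, 80.3]
force: [-0.0, 0.4, -2.0]
gripper_width: 52.8
gripper_force: 20.0
time_s: 33.85
ee_pos: [629.0, -176.4, 82.5]
ee_rot: [180.0, -0.0, 80.3]
force: [0.7, -0.7, -2.2]
gripper_width: 52.4
gripper_force: 20.0
```

```bash

python3 -m jog '{"jaw":[40,40],"slide":[[0,0,0.04],[0,0,0]],"spin":[0,0]}'
python3 -m jog '{"jaw":[56,62,70,76,80,80,80],"slide":[[0,0,0],[0,0,0],[0,0,0],[0,0,0],[0,0,0],[0,0,0],[0,0,0]],"spin":[0,0,0,0,0,0,0]}'
python3 -m jog '{"jaw":[80,80,80,80,80,80,80,80,80,80],"slide":[[0,0,-0.5],[0,0,-0.8],[0,0,-0.8],[0,0,-0.8],[0,0,-0.8],[0,0,-0.8],[0,0,-0.8],[0,0,-0.4],[0,0,0],[0,0,0]],"spin":[0,0,0,0,0,0,0,0,0,0]}'
python3 - <<'E'
from h import *
a=env.grab_frame("top")[120:280,140:410,::-1];b=env.grab_frame("side")[130:290,160:420,::-1]
cv2.imwrite("pics/end.png",np.vstack([cv2.resize(x,(500,300),interpolation=cv2.INTER_CUBIC) for x in (a,b)]))
E
```

```text
time_s: 34.05
ee_pos: [628.9, -176.4, 81.3]
ee_rot: [180.0, -0.0, 80.3]
force: [0.1, -0.2, -1.4]
gripper_width: 53.0
gripper_force: 20.0
time_s: 34.75
ee_pos: [628.8, -176.3, 81.0]
ee_rot: [180.0, -0.0, 80.3]
force: [0.4, 0.6, 0.2]
gripper_width: 80.0
gripper_force: 0.0
time_s: 35.75
ee_pos: [628.4, -176.2, 251.0]
ee_rot: [-179.9, -0.0, 80.3]
force: [-0.2, -0.2, -0.2]
gripper_width: 80.1
gripper_force: 0.0
```

View pics/end.png

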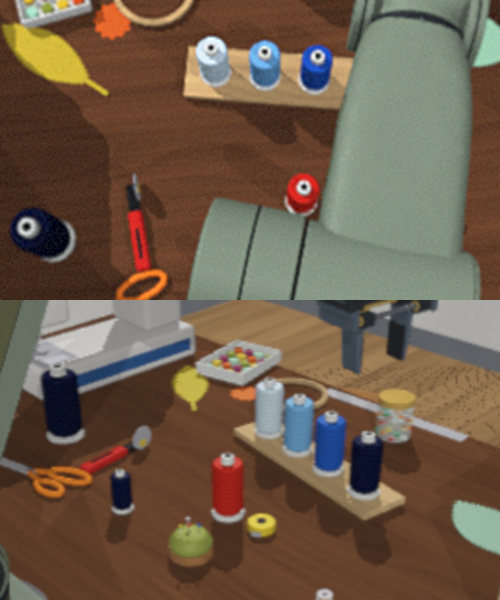

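All four cones stand seated in order from (269,407) to (366,463) in the side half of the picture. Red at (228,485) is unmoved and the gripper is clear. Handing in.

```bash
python3 -c "
from workcell import env
print(env.job_done())"
```

```text
the job is handed in; nothing more can be done
None
```

The job is handed in, with no verdict shown: in the last pictures the four blue cones stand fully down on pins 1 to 4, palest at the machine end to navy at the other, with the red cone standing where it was (about 36 s used).

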